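# Feel out the hidden bearer and stand the jar on it

### The arm

A 6-joint arm with a two-finger parallel gripper is mounted at the origin on a cart in front of the work surface, level with it; the furniture and walls round the work are solid. World frame = base frame: x ahead of the robot, y to its left, z up, the work surface at z = 0. Lengths are in mm, angles in rad, forces in N, time in s.
With the tool pointing down it reaches from about 275 to 725 mm from the base axis. Payload 5.6 kg.
Tool frame: the origin (TCP) lies at the centre of the arm's flange, where the gripper is bolted on; the fingertips stand 173 mm ahead of it and the grasp point (between the pads) lies 155 mm ahead of it; z points along the fingers, y is the line along which they close (so a half turn about z gives the same grasp; the last joint's range is limited). The gripper opens to 85 mm and grips with 20 to 120 N. Pads are 22 mm wide; open, the fingers measure 114 mm over their backs; the gripper's body (76 mm by 85 mm) begins 54 mm behind the grasp point. The pads swing forward as they close: fully open they stand 13 mm farther back than shut.
Start: joints at [-1.015, 0.255, 0.108, 0, -1.424, -0.285], TCP at [147.147, -529.945, 404.683] pointing down, gripper open.
Joint ranges: [-2.95, 2.95], [-1.21, 1.97], [-1.09, 1.5], [-2.87, 1.71], [-2.94, -0.07], [-3.05, 3.05]. Speed limits (rad/s): [2.57, 2.57, 3.14, 3.14, 3.14, 3.14].

### API

Orientations are given as a 3x3 rotation matrix whose columns are the frame's x, y, z axes.
In Python, from workcell import telemetry, optics, ticket gives the robot as it stands.
- The arm moves only by the tool servo_tool, never from a script. Its argument "steps" is a list that holds one entry, the list of rows, each a list of 7 numbers: the turn, a rotation vector about the tool's x, y, z in degrees, then the shift along the tool's x, y, z in mm, then the opening in per cent of the stroke, from 0 (shut) to 100 (fully open). In form: [[[ax, ay, az, x, y, z, jaw], ...]]. A call has 1 to 10 rows; each row is the pose to reach, as a shift and turn from the pose commanded when the call began, along the tool's axes at that moment; what a row does not reach only later rows make up. A row lasts 1/12 s, in which the tool goes at most 41.7 mm and 7.16 degrees, less where a joint would pass 70% of its speed; a pose out of reach is approached as far as the arm can. A call with a gripper value outside its range is refused whole. The fingers move at their own pace and stop on an object; "newtons" is the grip in N (left out, the last holds). Time passes only in rows, so rows that repeat a pose let the fingers close. It gives the time, the measured TCP pose, the force, the opening and the grip force at its end, in the units of the state.
- telemetry.read_state(): the state, without advancing time (a new reading comes with each control period).
- optics.grab_frame(name): name is "scene" or "top" or "wrist"; returns a dict with "pixels" (384x512x3 uint8, red, green, blue), "fx", "fy", "cx", "cy" (pixels), "k1" (the pictures are not rectified: a ray, as slopes to the right and down, at radius r is drawn at 1 + k1 r^2 times it, then the intrinsics apply), "world_from_camera" (4x4, takes a point from camera to world coordinates). Camera axes: x right, y up, looking along -z (the intrinsics and any distortion apply to the point x, -y, -z); pixel columns grow to the right and rows downward; lengths in mm; the calibration is good to about 2 mm. A picture is of the moment at which its call begins. There is no depth.
- ticket.sign_off(): hands the job in; it is judged then, once.
The state is a dict: "time_s": time; "q": joint angles; "qd": joint speeds; "effort": joint torques, N m; "tool_pos": TCP position; "eef_rot": TCP orientation; "wrist_force": force on the tool from outside, world axes, zero at the start; "wrist_torque": the same for the moment, N m; "finger_gap": opening from 0.0 (shut) to 1.0 (fully open); "grip_force": force on a finger pad.
Only numpy, scipy, OpenCV 4.12 (cv2) and the standard library are available. Lean on these libraries where they do the work, as an engineer would, in place of code of your own. Each camera call takes 0.05 s, during which the arm holds its last target. There are 200 camera calls.

### The job

The slatted wooden stand on the side table has a springy top that sags under weight, except where a single bearer is hidden underneath. With the gripper closed, press gently along the slats with the fingertips until you feel where the top turns firm; then stand the brown-lidded jar there, midway between front and back, so that it stays upright and the top does not sag under it. Never press hard, never let the jar down on slats that give way, and leave the other things alone.

Things in the scene. Friction and masses are not known exactly. Their poses are not given: they have to be found in the camera images.
- stand: Low slatted wooden stand, fixed to the table: 158 mm deep (its x), 324 mm long (its y), 45 mm high; origin at the centre of its underside, z up. Its top is 23 slats, each 120 mm long along x with a rounded back (radius 10 mm), 12 mm apart along y from -132 to +132 mm, their crests level (z = 45 mm) with a rigid frame 18 mm wide all round.
- top_centre (a point): Centre of the slatted top of the stand, 45 mm up. Each slat sinks straight down by itself on weak springs (starts at about 0.1 N, then 0.09 N per mm, at most 14 mm) and springs back; the jar sinks 7 mm or more into slats that nothing supports. The two or three neighbouring slats over the hidden bearer sink only about 1 mm freely, then resist with about 4 N per mm between them.
- search_right (a point): Point on the top of the stand at its y = -100 mm: right-hand end of the stretch in which the bearer's centre line lies. The bearer cannot be seen; it is a rigid bar under the slats, 24 mm wide in the stand's y, running the full depth in x.
- search_left (a point): Point on the top of the stand at its y = +100 mm: left-hand end of the stretch in which the bearer's centre line lies.
- jar: Small full glass jar with a brown screw lid, round, 61 mm in diameter, 77 mm tall, about 0.5 kg; origin at the centre of its underside, z up. It starts upright on the table to the right of the stand.
- shaker: Bystander: glass salt shaker, 44 mm in diameter, 90 mm tall, standing on the table; origin at the centre of its underside.
- lemon: Bystander: yellow lemon, 78 x 55 x 56 mm, lying on the table; origin at the centre of its underside.
- tea_carton: Bystander: small carton of tea bags, 50 x 72 x 45 mm, on the table; origin at the centre of its underside.
Mind the look-alikes: they are no part of the job. Of the things that look like the jar, the smaller one is meant.

How it is judged (in metres and radians):
On the way, in this order (a step that is already met when the one before it is completed fails the run):
1. the top of the stand has been pressed with the fingertips (more than 2 N) while the jar still stands where it was (contact force between the fingers and stand above 2 N and distance of jar from where it was at the start of the episode below 0.02 m), for 0.02 s.
2. the jar is lifted off the table, clear of the height of the stand (height (world z) of jar above 0.05 m), for 0.1 s.
At the end, for the whole second after the job is handed in: The jar stands released and at rest on the slats, within 28 mm of the middle between front and back and within 130 mm of the middle of the length, upright within 0.05 rad, its underside no more than 4 mm below the unloaded top (45 mm high): that is, on the slats over the hidden bearer (x of jar in the frame of stand between -0.028 and 0.028 m and y of jar in the frame of stand between -0.13 and 0.13 m and z of jar in the frame of stand between 0.041 and 0.048 m and angle between jar's own z axis and vertical below 0.05 rad and linear speed of jar below 0.02 m/s and contact force between jar and stand above 2 N); the robot touches nothing.
It fails at once if the robot presses on the stand with more than 20 N (contact force between any of the fingers, the arm and stand above 20 N).
It fails at once if the jar is pushed on the stand with more than 25 N (contact force between jar and stand above 25 N).
It fails at once if the jar sinks more than 6 mm into the top of the stand (x of jar in the frame of stand between -0.06 and 0.06 m and y of jar in the frame of stand between -0.144 and 0.144 m and z of jar in the frame of stand below 0.039 m).
It fails at once if a bystander is moved by more than 20 mm (distance of any of shaker, lemon, tea_carton from where it was at the start of the episode above 0.02 m).
It fails at once if the jar falls over (angle between jar's own z axis and vertical above 0.7 rad).
It also fails if it takes over 72 s, if anything falls off the work surface, if the arm or the gripper's body presses on something with over 40 N, if the wrist force passes 120 N, or if a joint passes its speed limit or range.

## Working session

There is one attempt and no reset: what is moved stays moved. The work goes in short steps, Python scripts to look and compute and a tool call to move; the robot and the scene stay as the last step left them, time stands still between calls to the robot, and variables do not carry over. Pictures are saved under pics/ and viewed, at most 10 in all, crops included, and the job is handed in when it is done.

Besides the shell and the picture viewer there is one more tool, called as a command line: name --argument value ..., lists and objects as JSON in quotes. servo_tool: Moves the arm, as the interface text tells. Its arguments: {"type":"object","properties":{"steps":{"type":"array","items":{"type":"array","items":{"type":"array","items":{"type":"number"}}}},"newtons":{"type":"number"}},"required":["steps"]}

```bash
mkdir -p pics; cat > h.py <<'E'
import numpy as np, cv2
from workcell import telemetry, optics, ticket
def grab(n,save=None):
    f=optics.grab_frame(n)
    if save: cv2.imwrite('pics/'+save,cv2.cvtColor(f['pixels'],cv2.COLOR_RGB2BGR))
    return f
def ray(f,u,v):
    K=np.array([[f['fx'],0,f['cx']],[0,f['fy'],f['cy']],[0,0,1.]])
    p=cv2.undistortPoints(np.array([[[u,v]]],float),K,np.array([f['k1'],0,0,0.]))[0,0]
    T=np.array(f['world_from_camera']); return T[:3,3],T[:3,:3]@np.array([p[0],-p[1],-1])
def onz(f,u,v,z):
    o,d=ray(f,u,v); return o+d*(z-o[2])/d[2]
def proj(f,P):
    T=np.array(f['world_from_camera']); c=T[:3,:3].T@(np.array(P,float)-T[:3,3])
    a=np.array([c[0],-c[1]])/-c[2]; a=a*(1+f['k1']*(a@a)); return a*[f['fx'],f['fy']]+[f['cx'],f['cy']]
E
python3 - <<'E'
from h import *
s=telemetry.read_state(); print(s)
a=grab('scene');b=grab('top')
cv2.imwrite('pics/a.png',cv2.cvtColor(cv2.resize(np.vstack([a['pixels'],b['pixels']]),None,fx=.78,fy=.78),cv2.COLOR_RGB2BGR))
cv2.imwrite('pics/top.png',cv2.cvtColor(cv2.resize(b['pixels'],(800,600)),cv2.COLOR_RGB2BGR))
cv2.imwrite('pics/scene.png',cv2.cvtColor(cv2.resize(a['pixels'],(800,600)),cv2.COLOR_RGB2BGR))
E
```

```text
{'time_s': 0.0, 'q': array([-1.01539378e+00,  2.55757243e-01,  1.06980166e-01, -5.01369577e-04,
       -1.42392329e+00, -2.84619547e-01]), 'qd': array([-0.00146641, -0.00042114, -0.0001712 ,  0.00073217,  0.00140136,
        0.0001912 ]), 'effort': array([ 1.25165975e-04, -3.86627162e+01,  2.37941355e+01,  5.36497235e+00,
       -6.14037664e-03, -3.85301723e-05]), 'tool_pos': array([ 147.15057875, -529.76721472,  403.77636797]), 'eef_rot': array([[-9.63581483e-01, -2.67414260e-01, -5.82542034e-04],
       [-2.67414888e-01,  9.63579652e-01,  1.87934415e-03],
       [ 5.87622266e-05,  1.96668163e-03, -9.99998064e-01]]), 'wrist_force': array([ 0.18274178, -0.24892585,  0.10576922]), 'wrist_torque': array([ 0.00320625, -0.02541222, -0.06872046]), 'grip_force': 0.0, 'finger_gap': 0.9981399509895453}
```

View pics/top.png

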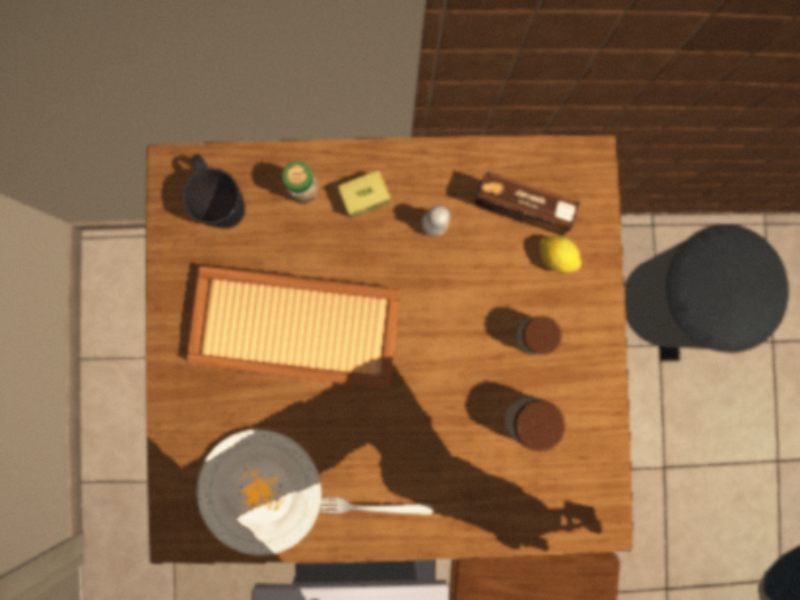

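View pics/scene.png

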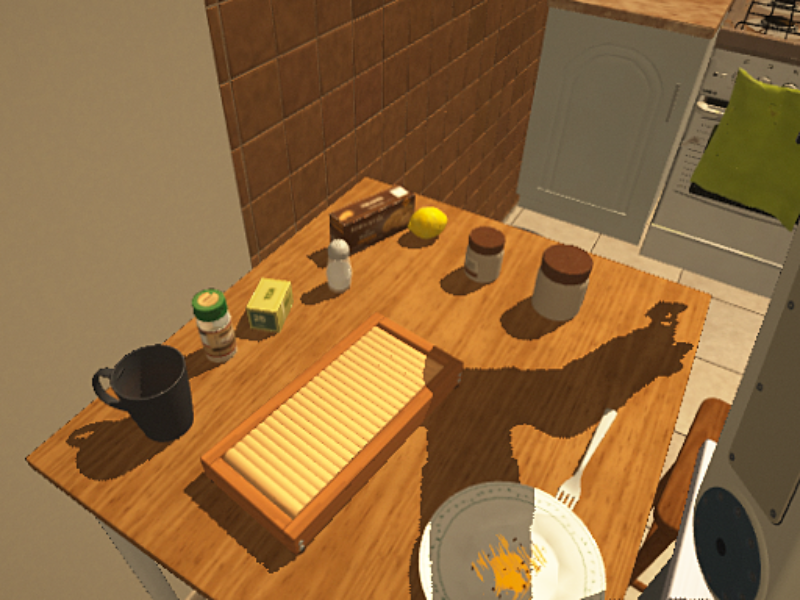

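The top view shows two brown-lidded jars: one at (540,335) with a smaller lid, and one at (538,425) with a larger lid. The smaller one is the jar meant. The stand spans about (190..398, 265..380), with its right front corner in the arm's shadow. Next I'll confirm the jar in a crop and measure.

```bash
python3 - <<'E'
from h import *
b=grab('top'); a=grab('scene')
# enlarged crop: jars (left), stand (right)
p=b['pixels']
c1=cv2.resize(p[185:300,290:375],None,fx=4,fy=4,interpolation=cv2.INTER_CUBIC)
c2=cv2.resize(p[160:250,112:262],None,fx=3,fy=3,interpolation=cv2.INTER_CUBIC)
out=np.zeros((460,800,3),np.uint8); out[:c1.shape[0],:340]=c1; out[:c2.shape[0],345:345+450]=c2
cv2.imwrite('pics/crop.png',cv2.cvtColor(out,cv2.COLOR_RGB2BGR))
hsv=cv2.cvtColor(p,cv2.COLOR_RGB2HSV)
print('lid px',p[214,346],p[272,345],'frame',p[205,122],'slat',p[200,180],'table',p[250,250])
m=((hsv[...,2]<110)&(hsv[...,1]>90)&(p[...,0]>60)).astype(np.uint8); m[:, :320]=0; m[:,385:]=0;m[:190]=0;m[300:]=0
for i,c in enumerate(cv2.findContours(m,0,2)[0]):
    if cv2.contourArea(c)>80:
        (x,y),r=cv2.minEnclosingCircle(c); P=onz(b,x,y,77);Q=onz(b,x+r,y,77); print('lid',x,y,r,P.round(1),2*np.linalg.norm(P-Q),cv2.contourArea(c))
m=((hsv[...,1]<150)&(p[...,0]>170)&(p[...,2]>70)).astype(np.uint8); m[:165]=0;m[250:]=0;m[:,:115]=0;m[:,260:]=0
c=max(cv2.findContours(m,0,2)[0],key=cv2.contourArea); r=cv2.boxPoints(cv2.minAreaRect(c))
for q in r: print('slat corner',q,onz(b,*q,44).round(1))
# hand corners of the stand outer top (800x600 scale)
for q in [(197,265),(398,291),(188,357)]: print(onz(b,q[0]*.64,q[1]*.64,45).round(1))
for q in [(380,318),(461,367),(300,545),(204,463)]: print('sc',onz(a,q[0]*.64,q[1]*.64,45).round(1))
for q in [(487,238)]: print('sc lid',onz(a,q[0]*.64,q[1]*.64,77).round(1))
E
```

```text
lid px [101  54  30] [109  60  36] frame [115  66  34] slat [250 207 126] table [73 47 25]
lid 334.5 265.5 24.300304412841797 [ 428.5 -275.7   77. ] 117.47952232586114 954.0
lid 337.7200012207031 207.97999572753906 20.846174240112305 [ 565.4 -288.3   77. ] 101.54141819929146 721.0
slat corner [129.17238 226.71771] [533.  220.7  44. ]
slat corner [134.80205 178.30258] [652.7 205.9  44. ]
slat corner [247.35008 191.38956] [613.3 -72.6  44. ]
slat corner [241.72041 239.80469] [494.8 -56.   44. ]
[674.9 227.6  45. ]
[625.5 -91.1  45. ]
[529.1 242.6  45. ]
sc [612.9 -83.6  45. ]
sc [470.5 -60.9  45. ]
sc [506.6 248.7  45. ]
sc [660.9 228.7  45. ]
sc lid [ 545.3 -304.7   77. ]
```

View pics/crop.png

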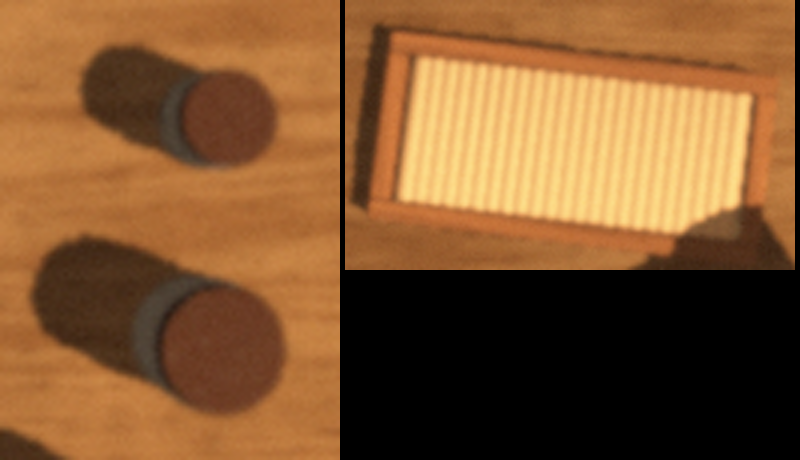

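The crop confirms it: the smaller-lidded jar is the upper one, with its lid at (347,214) in native top pixels. The stand lies with its length turned about 8° from world y. I'll go above the stand for a close wrist look.

```bash
cat >> h.py <<'E'
from scipy.spatial.transform import Rotation as Ro
def R_of(h): # tool down, tool x at heading h deg
    h=np.radians(h); x=np.array([np.cos(h),np.sin(h),0]); z=np.array([0,0,-1.]); return np.c_[x,np.cross(z,x),z]
def plan(P,h):
    s=telemetry.read_state(); R=np.array(s['eef_rot'])
    t=Ro.from_matrix(R.T@R_of(h)).as_rotvec(degrees=True); d=R.T@(np.array(P)-s['tool_pos'])
    print('turn',t.round(1),'shift',d.round(1))
E
python3 - <<'E'
from h import *
b=optics.grab_frame('top'); print(onz(b,347.2,214.2,77))
plan([560,78,390],-98)
E
```

```text
[ 549.83513661 -310.74487805   77.        ]
turn [  0.    0.  -66.5] shift [-560.4  475.3   14.7]
```

servo_tool --steps '[[[0,0,-66.5,-560,475,15,0],[0,0,-66.5,-560,475,15,0],[0,0,-66.5,-560,475,15,0],[0,0,-66.5,-560,475,15,0],[0,0,-66.5,-560,475,15,0],[0,0,-66.5,-560,475,15,0],[0,0,-66.5,-560,475,15,0],[0,0,-66.5,-560,475,15,0],[0,0,-66.5,-560,475,15,0],[0,0,-66.5,-560,475,15,0]]]'

```text
time_s: 1.08
tool_pos: [381.6, -183.3, 396.4]
eef_rot: [[-0.132, -0.991, 0.001], [-0.991, 0.132, -0.0], [-0.0, -0.001, -1.0]]
wrist_force: [0.2, -1.6, 0.8]
finger_gap: -0.001
grip_force: 0.0
```

```bash
python3 - <<'E'
from h import *
plan([560,78,390],-98)
E
```

```text
turn [-0.   0.   0.4] shift [-282.6 -142.2    6.6]
```

servo_tool --steps '[[[0,0,0.4,-282,-142,6,0],[0,0,0.4,-282,-142,6,0],[0,0,0.4,-282,-142,6,0],[0,0,0.4,-282,-142,6,0],[0,0,0.4,-282,-142,6,0],[0,0,0.4,-282,-142,6,0],[0,0,0.4,-282,-142,6,0],[0,0,0.4,-282,-142,6,0],[0,0,0.4,-282,-142,6,0],[0,0,0.4,-282,-142,6,0]]]'

```text
time_s: 1.92
tool_pos: [561.4, 75.4, 389.2]
eef_rot: [[-0.144, -0.99, -0.002], [-0.99, 0.144, -0.001], [0.001, 0.002, -1.0]]
wrist_force: [1.0, -0.5, -0.3]
finger_gap: -0.0
grip_force: 0.0
```

```bash
python3 - <<'E'
from h import *
f=grab('wrist','w1.png'); s=telemetry.read_state(); print(s['tool_pos'],s['wrist_force'],np.array(f['world_from_camera']).round(2))
for sx in(-79,79):
  for sy in(-162,162):
    t=np.radians(-8);P=np.array([568+np.cos(t)*sx-np.sin(t)*sy,78+np.sin(t)*sx+np.cos(t)*sy,45]);print(proj(f,P).round())
E
```

```text
[560.98050001  74.44541463 389.69003516] [ 0.60568613 -0.11324437  0.77065207] [[-9.9000e-01 -1.4000e-01 -4.0000e-02  5.5156e+02]
 [ 1.4000e-01 -9.5000e-01 -2.6000e-01  9.3300e+00]
 [ 0.0000e+00 -2.6000e-01  9.6000e-01  3.5826e+02]
 [ 0.0000e+00  0.0000e+00  0.0000e+00  1.0000e+00]]
[330.  10.]
[316. 308.]
[164.  11.]
[185. 308.]
```

View pics/w1.png

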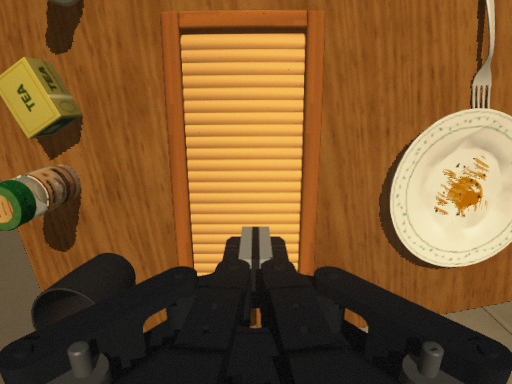

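The wrist view shows the stand's right-hand end with outer corners at (163,11) and (324,10). Slat area runs from (182,34) to (306,34), and the sides run down to about (190,270) and (301,235).

```bash
python3 - <<'E'
from h import *
f=grab('wrist'); p=f['pixels']; hsv=cv2.cvtColor(p,cv2.COLOR_RGB2HSV)
m=((hsv[...,1]<165)&(p[...,0]>170)&(p[...,1]>110)).astype(np.uint8)
m[:,:150]=0;m[:,340:]=0
for v in (60,100,140,180,215):
    u=np.flatnonzero(m[v,170:320])+170; A,B=onz(f,u[0],v,41),onz(f,u[-1]+1,v,41); print(v,u[0],u[-1],A.round(1),B.round(1),np.linalg.norm(A-B).round(1),((A+B)/2).round(1))
c=[onz(f,*q,45) for q in((163,11),(324,10))]; print(c,np.linalg.norm(c[0]-c[1]))
v=np.flatnonzero(m[:120,245]);print('slat end',v[0],onz(f,245,v[0],40))
E
```

```text
Traceback (most recent call last):
IndexError: index 0 is out of bounds for axis 0 with size 0
```

```bash
python3 - <<'E'
from h import *
f=grab('wrist'); p=f['pixels']; hsv=cv2.cvtColor(p,cv2.COLOR_RGB2HSV)
print(p[100,240],p[100,310],p[100,172],p[100,340])
g=p[...,1].astype(int); m=(cv2.blur(g.astype(np.uint8),(1,13))>115)
for v in (60,100,140,180,215):
    u=np.flatnonzero(m[v,165:325])+165
    if len(u)==0: print(v,g[v,160:330:6]);continue
    A,B=onz(f,u[0],v,41),onz(f,u[-1]+1,v,41); print(v,u[0],u[-1],A.round(1),B.round(1),np.linalg.norm(A-B).round(1),((A+B)/2).round(1))
c=[onz(f,*q,45) for q in((163,11),(324,10))]; print(c,np.linalg.norm(c[0]-c[1]))
v=np.flatnonzero(m[:120,245]);print('slat end',v[:1],onz(f,245,34,41))
E
```

```text
[187 124  56] [170  93  34] [165  89  34] [144  85  29]
60 182 303 [615.  -49.2  41. ] [496.3 -31.2  41. ] 120.1 [555.7 -40.2  41. ]
100 184 302 [620.5 -11.1  41. ] [501.7   6.8  41. ] 120.1 [561.1  -2.1  41. ]
140 186 301 [626.4  28.8  41. ] [507.2  46.7  41. ] 120.5 [566.8  37.8  41. ]
180 189 300 [631.9  71.2  41. ] [512.9  88.9  41. ] 120.2 [572.4  80.1  41. ]
215 191 299 [637.8 110.6  41. ] [518.3 128.3  41. ] 120.8 [578.  119.5  41. ]
[array([623.83368545, -95.63328661,  45.        ]), array([472.61759456, -73.51181763,  45.        ])] 152.8256049663435
slat end [37] [549.97883463 -63.30080506  41.        ]
```

```bash
python3 - <<'E'
from h import *
plan([584.7,171.5,226],-97.95)
E
```

```text
turn [-0.  -0.  -0.5] shift [-100.5   -9.5  164.4]
```

servo_tool --steps '[[[0,0,0,-50,-5,30,0],[0,0,0,-90,-9,60,0],[0,0,0,-100,-9,100,0],[0,0,0,-100,-9,135,0],[0,0,0,-100,-9,158,0],[0,0,0,-100,-9,163,0],[0,0,0,-100,-9,163,0],[0,0,0,-100,-9,163,0]]]'

```text
time_s: 2.73
tool_pos: [585.2, 171.1, 229.7]
eef_rot: [[-0.146, -0.989, 0.003], [-0.989, 0.146, 0.0], [-0.001, -0.003, -1.0]]
wrist_force: [0.2, 0.7, 1.6]
finger_gap: 0.003
grip_force: 0.0
```

servo_tool --steps '[[[0,0,0,0,0,5,0],[0,0,0,0,0,9,0],[0,0,0,0,0,12,0],[0,0,0,0,0,13,0],[0,0,0,0,0,13,0],[0,0,0,0,0,13,0]]]'

```text
time_s: 3.23
tool_pos: [584.7, 171.8, 214.7]
eef_rot: [[-0.146, -0.989, 0.001], [-0.989, 0.146, 0.0], [-0.0, -0.001, -1.0]]
wrist_force: [0.2, -1.1, 1.3]
finger_gap: 0.001
grip_force: 0.6
```

servo_tool --steps '[[[0,0,0,0,0,-6,0],[0,0,0,12,0,-6,0],[0,0,0,24,0,-6,0],[0,0,0,24,0,-3,0],[0,0,0,24,0,0,0],[0,0,0,24,0,0,0],[0,0,0,24,0,0,0],[0,0,0,24,0,0,0]]]'

```text
time_s: 3.9
tool_pos: [581.0, 148.1, 214.2]
eef_rot: [[-0.146, -0.989, -0.0], [-0.989, 0.146, -0.0], [0.0, 0.0, -1.0]]
wrist_force: [0.1, -0.3, 1.3]
finger_gap: -0.005
grip_force: 0.7
```

servo_tool --steps '[[[0,0,0,0,0,-6,0],[0,0,0,12,0,-6,0],[0,0,0,24,0,-6,0],[0,0,0,24,0,-3,0],[0,0,0,24,0,0,0],[0,0,0,24,0,0,0],[0,0,0,24,0,0,0],[0,0,0,24,0,0,0]]]'

```text
time_s: 4.57
tool_pos: [577.5, 124.4, 214.2]
eef_rot: [[-0.146, -0.989, -0.0], [-0.989, 0.146, -0.0], [0.0, 0.0, -1.0]]
wrist_force: [0.2, -2.0, 0.3]
finger_gap: -0.0
grip_force: 0.7
```

servo_tool --steps '[[[0,0,0,0,0,-6,0],[0,0,0,12,0,-6,0],[0,0,0,24,0,-6,0],[0,0,0,24,0,-3,0],[0,0,0,24,0,0,0],[0,0,0,24,0,0,0],[0,0,0,24,0,0,0],[0,0,0,24,0,0,0]]]'

```text
time_s: 5.23
tool_pos: [573.9, 100.6, 214.1]
eef_rot: [[-0.146, -0.989, -0.0], [-0.989, 0.146, -0.0], [0.0, 0.0, -1.0]]
wrist_force: [0.6, -1.4, 0.9]
finger_gap: -0.004
grip_force: 0.7
```

servo_tool --steps '[[[0,0,0,0,0,-6,0],[0,0,0,12,0,-6,0],[0,0,0,24,0,-6,0],[0,0,0,24,0,-3,0],[0,0,0,24,0,0,0],[0,0,0,24,0,0,0],[0,0,0,24,0,0,0],[0,0,0,24,0,0,0]]]'

```text
time_s: 5.9
tool_pos: [570.4, 76.9, 214.2]
eef_rot: [[-0.146, -0.989, -0.0], [-0.989, 0.146, -0.0], [0.0, 0.0, -1.0]]
wrist_force: [-1.2, -0.6, 2.1]
finger_gap: -0.005
grip_force: 0.7
```

servo_tool --steps '[[[0,0,0,0,0,-6,0],[0,0,0,12,0,-6,0],[0,0,0,24,0,-6,0],[0,0,0,24,0,-3,0],[0,0,0,24,0,0,0],[0,0,0,24,0,0,0],[0,0,0,24,0,0,0],[0,0,0,24,0,0,0]]]'

```text
time_s: 6.57
tool_pos: [566.9, 51.9, 215.3]
eef_rot: [[-0.146, -0.989, -0.0], [-0.989, 0.146, -0.002], [0.002, -0.0, -1.0]]
wrist_force: [-3.9, -4.6, 9.0]
finger_gap: -0.001
grip_force: 4.8
```

servo_tool --steps '[[[0,0,0,0,0,-6,0],[0,0,0,12,0,-6,0],[0,0,0,24,0,-6,0],[0,0,0,24,0,-3,0],[0,0,0,24,0,0,0],[0,0,0,24,0,0,0],[0,0,0,24,0,0,0],[0,0,0,24,0,0,0]]]'

```text
time_s: 7.23
tool_pos: [563.2, 28.0, 215.1]
eef_rot: [[-0.146, -0.989, -0.001], [-0.989, 0.146, -0.003], [0.003, 0.0, -1.0]]
wrist_force: [-4.1, -4.1, 10.0]
finger_gap: -0.002
grip_force: 5.4
```

servo_tool --steps '[[[0,0,0,0,0,-6,0],[0,0,0,12,0,-6,0],[0,0,0,24,0,-6,0],[0,0,0,24,0,-3,0],[0,0,0,24,0,0,0],[0,0,0,24,0,0,0],[0,0,0,24,0,0,0],[0,0,0,24,0,0,0]]]'

```text
time_s: 7.9
tool_pos: [559.9, 5.7, 214.0]
eef_rot: [[-0.146, -0.989, -0.0], [-0.989, 0.146, -0.0], [0.0, 0.0, -1.0]]
wrist_force: [-0.7, -1.7, 1.2]
finger_gap: 0.001
grip_force: 0.7
```

servo_tool --steps '[[[0,0,0,0,0,-6,0],[0,0,0,12,0,-6,0],[0,0,0,24,0,-6,0],[0,0,0,24,0,-3,0],[0,0,0,24,0,0,0],[0,0,0,24,0,0,0],[0,0,0,24,0,0,0],[0,0,0,24,0,0,0]]]'

```text
time_s: 8.57
tool_pos: [556.4, -18.1, 214.2]
eef_rot: [[-0.146, -0.989, -0.0], [-0.989, 0.146, -0.0], [0.0, 0.0, -1.0]]
wrist_force: [-0.3, 0.6, 1.4]
finger_gap: 0.004
grip_force: 0.7
```

servo_tool --steps '[[[0,0,0,0,0,-6,0],[0,0,0,-18,0,-6,0],[0,0,0,-36,0,-6,0],[0,0,0,-36,0,-3,0],[0,0,0,-36,0,0,0],[0,0,0,-36,0,0,0],[0,0,0,-36,0,0,0],[0,0,0,-36,0,0,0]]]'

```text
time_s: 9.23
tool_pos: [562.2, 17.4, 215.3]
eef_rot: [[-0.146, -0.989, 0.002], [-0.989, 0.146, 0.0], [-0.001, -0.002, -1.0]]
wrist_force: [-1.1, 1.3, 5.0]
finger_gap: -0.002
grip_force: 2.4
```

servo_tool --steps '[[[0,0,0,0,0,-6,0],[0,0,0,-3,0,-6,0],[0,0,0,-6,0,-6,0],[0,0,0,-6,0,-3,0],[0,0,0,-6,0,0,0],[0,0,0,-6,0,0,0],[0,0,0,-6,0,0,0],[0,0,0,-6,0,0,0]]]'

```text
time_s: 9.9
tool_pos: [562.7, 23.7, 215.2]
eef_rot: [[-0.145, -0.989, 0.001], [-0.989, 0.145, 0.0], [-0.0, -0.001, -1.0]]
wrist_force: [-2.3, 1.2, 10.0]
finger_gap: 0.004
grip_force: 5.0
```

servo_tool --steps '[[[0,0,0,0,0,-6,0],[0,0,0,-18,0,-6,0],[0,0,0,-36,0,-6,0],[0,0,0,-36,0,-3,0],[0,0,0,-36,0,0,0],[0,0,0,-36,0,0,0],[0,0,0,-36,0,0,0],[0,0,0,-36,0,0,0]]]'

```text
time_s: 10.57
tool_pos: [568.3, 59.5, 215.4]
eef_rot: [[-0.145, -0.989, 0.003], [-0.989, 0.145, 0.002], [-0.002, -0.002, -1.0]]
wrist_force: [-1.8, 4.1, 9.3]
finger_gap: -0.003
grip_force: 4.5
```

servo_tool --steps '[[[0,0,0,0,0,-6,0],[0,0,0,-3,0,-6,0],[0,0,0,-6,0,-6,0],[0,0,0,-6,0,-3,0],[0,0,0,-6,0,0,0],[0,0,0,-6,0,0,0],[0,0,0,-6,0,0,0],[0,0,0,-6,0,0,0]]]'

```text
time_s: 11.23
tool_pos: [568.7, 65.1, 214.6]
eef_rot: [[-0.145, -0.989, 0.0], [-0.989, 0.145, -0.0], [0.0, -0.0, -1.0]]
wrist_force: [-2.1, 1.3, 7.4]
finger_gap: -0.001
grip_force: 3.9
```

Readings of force against the tip's world y:

| World y (mm) | Reading |
|---|---|
| 6 | soft |
| 17 | half |
| 24 | firm |
| 28 | firm |
| 52 | firm |
| 59 | firm |
| 65 | mostly firm |
| 77 | soft |

The firm zone is centred at y≈41, which is stand y≈-36. Now to the jar.

```bash
python3 - <<'E'
from h import *
plan([550,-309,340],-97.95)
E
```

```text
turn [-0.  -0.  -0.4] shift [ 372.8  -35.9 -125.3]
```

servo_tool --steps '[[[0,0,0,0,0,-30,100],[0,0,0,20,-2,-65,100],[0,0,0,60,-6,-90,100],[0,0,0,100,-10,-110,100],[0,0,0,140,-14,-125,100],[0,0,0,180,-18,-125,100],[0,0,0,220,-22,-125,100],[0,0,0,260,-26,-125,100],[0,0,0,300,-30,-125,100],[0,0,0,340,-34,-125,100]]]'

```text
time_s: 12.07
tool_pos: [552.2, -276.2, 338.2]
eef_rot: [[-0.146, -0.989, -0.002], [-0.989, 0.146, 0.001], [-0.0, 0.002, -1.0]]
wrist_force: [0.6, 1.0, 0.3]
finger_gap: 0.999
grip_force: 0.0
```

servo_tool --steps '[[[0,0,0,25,-2,0,100],[0,0,0,33,-2,0,100],[0,0,0,33,-2,0,100],[0,0,0,33,-2,0,100]]]'

```text
time_s: 12.4
tool_pos: [549.8, -307.1, 338.1]
eef_rot: [[-0.147, -0.989, -0.002], [-0.989, 0.147, 0.001], [-0.001, 0.002, -1.0]]
wrist_force: [0.1, 0.4, 0.5]
finger_gap: 1.0
grip_force: 0.0
```

```bash
python3 - <<'E'
from h import *
f=grab('wrist','w2.png'); s=telemetry.read_state(); print(s['tool_pos'],s['finger_gap'])
p=f['pixels']; hsv=cv2.cvtColor(p,cv2.COLOR_RGB2HSV)
print(proj(f,[550,-309,77]),proj(f,[550-30,-309,77]))
E
```

```text
[ 550.07368343 -306.42650362  338.50772263] 1.000164459607311
[253.82577621 193.22317525] [291.82882372 187.7471932 ]
```

View pics/w2.png

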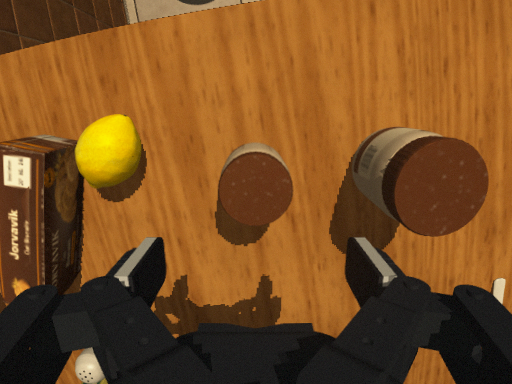

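The small jar's lid is at (255,189), 73 px wide. The lemon (110,150) and the big jar (440,185) are clear of the fingers.

```bash
python3 - <<'E'
from h import *
f=grab('wrist'); P=onz(f,255.5,189,77); print(P, onz(f,219,189,77)-onz(f,292,189,77))
plan([P[0],P[1],195],-97.95)
E
```

```text
[ 548.5827719  -311.44325896   77.        ] [56.52001616 -8.3764221   0.        ]
turn [ 0.   0.  -0.4] shift [  5.6   0.8 143.9]
```

servo_tool --steps '[[[0,0,0,5,1,20,100],[0,0,0,5,1,50,100],[0,0,0,5,1,80,100],[0,0,0,5,1,110,100],[0,0,0,5,1,135,100],[0,0,0,5,1,143,100],[0,0,0,5,1,143,100],[0,0,0,5,1,143,100]]]'

```text
time_s: 13.17
tool_pos: [549.0, -311.4, 197.4]
eef_rot: [[-0.144, -0.99, 0.001], [-0.99, 0.144, -0.001], [0.001, -0.001, -1.0]]
wrist_force: [-0.5, -0.7, 1.5]
finger_gap: 0.998
grip_force: 0.0
```

servo_tool --steps '[[[0,0,0,0,0,0,85],[0,0,0,0,0,0,75],[0,0,0,0,0,0,65],[0,0,0,0,0,0,55],[0,0,0,0,0,0,50],[0,0,0,0,0,0,50],[0,0,0,0,0,0,50],[0,0,0,0,0,0,50]]]' --newtons 40

```text
time_s: 13.83
tool_pos: [548.7, -312.1, 198.6]
eef_rot: [[-0.145, -0.989, 0.003], [-0.989, 0.145, -0.001], [0.001, -0.003, -1.0]]
wrist_force: [-1.8, 2.1, 5.4]
finger_gap: 0.696
grip_force: 43.0
```

servo_tool --steps '[[[0,0,0,0,0,-5,50],[0,0,0,0,0,-15,50],[0,0,0,0,0,-35,50],[0,0,0,0,0,-60,50],[0,0,0,0,0,-85,50],[0,0,0,0,0,-100,50],[0,0,0,0,0,-100,50],[0,0,0,0,0,-100,50]]]'

```text
time_s: 14.5
tool_pos: [548.2, -311.8, 296.6]
eef_rot: [[-0.146, -0.989, 0.001], [-0.989, 0.146, 0.0], [-0.001, -0.001, -1.0]]
wrist_force: [0.4, -0.7, -6.1]
finger_gap: 0.694
grip_force: 45.1
```

```bash
python3 - <<'E'
from h import *
plan([566.5,41,298],-97.95)
f=grab('wrist','w3.png'); s=telemetry.read_state(); print(s['tool_pos'],s['finger_gap'],s['wrist_force'])
t=s['tool_pos']; print(proj(f,[t[0],t[1],t[2]-198.6+77]))
E
```

```text
turn [-0.1  0.  -0.5] shift [-351.6   33.5   -1.2]
[ 547.83154712 -311.56746943  295.02315988] 0.6936740440296282 [-0.65972384  0.27267471 -6.59503003]
[256.21360298 304.58110592]
```

View pics/w3.png

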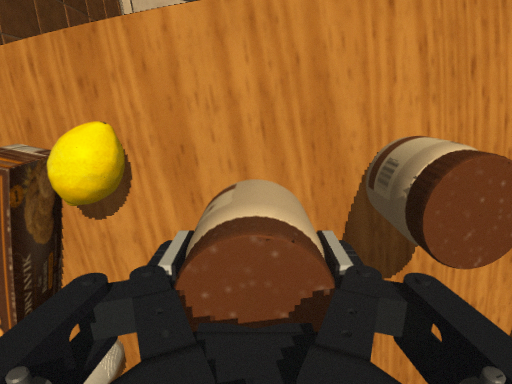

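The jar is held upright between the pads, lid centre near (255,293). I'll check its offset along tool x from the lid's far edge (255,217).

```bash
python3 - <<'E'
from h import *
f=grab('wrist'); s=telemetry.read_state(); t=s['tool_pos']; z=t[2]-198.6+77
R=np.array(s['eef_rot'])
for r in (28.5,30.5): print(proj(f,np.array([t[0],t[1],z])+R[:,0]*r))
for q in ((178,292),(333,292),(255,217)): print(R.T@(onz(f,*q,z)-[t[0],t[1],z]))
E
```

```text
[254.28234386 230.1994948 ]
[254.27250278 224.40705775]
[  5.31673621 -26.4990743   -0.09677512]
[ 5.20896593 27.29494778  0.08277633]
[33.04242864  0.23561478 -0.0514907 ]
```

servo_tool --steps '[[[0,0,-0.5,-20,2,0,50],[0,0,-0.5,-55,5,0,50],[0,0,-0.5,-90,9,0,50],[0,0,-0.5,-125,12,0,50],[0,0,-0.5,-160,15,0,50],[0,0,-0.5,-195,19,0,50],[0,0,-0.5,-230,22,0,50],[0,0,-0.5,-265,25,0,50],[0,0,-0.5,-300,29,0,50],[0,0,-0.5,-325,31,0,50]]]'

```text
time_s: 15.43
tool_pos: [564.2, 16.8, 294.3]
eef_rot: [[-0.136, -0.991, -0.003], [-0.991, 0.136, 0.0], [0.0, 0.003, -1.0]]
wrist_force: [1.1, -0.1, -5.7]
finger_gap: 0.697
grip_force: 45.0
```

servo_tool --steps '[[[0,0,0,-20,2,0,50],[0,0,0,-28,2,0,50],[0,0,0,-30,2,10,50],[0,0,0,-30,2,20,50],[0,0,0,-30,2,30,50],[0,0,0,-30,2,40,50],[0,0,0,-30,2,43,50],[0,0,0,-30,2,43,50],[0,0,0,-30,2,43,50]]]'

```text
time_s: 16.18
tool_pos: [567.3, 43.6, 253.0]
eef_rot: [[-0.138, -0.99, -0.0], [-0.99, 0.138, -0.0], [0.0, 0.0, -1.0]]
wrist_force: [1.4, -0.1, -5.2]
finger_gap: 0.695
grip_force: 45.1
```

```bash
python3 - <<'E'
from h import *
s=telemetry.read_state(); print(s['tool_pos'],s['wrist_force'],s['time_s']);plan([566.5,44,246],-97.95)
E
```

```text
[567.27577596  43.5549438  253.03859543] [ 1.3588724  -0.07526122 -5.17224277] 16.1833
turn [ 0. -0.  0.] shift [-0.3  0.8  7. ]
```

servo_tool --steps '[[[0,0,0,0,0,3,50],[0,0,0,0,0,6,50],[0,0,0,0,0,8,50],[0,0,0,0,0,8,50],[0,0,0,0,0,8,50],[0,0,0,0,0,8,50]]]'

```text
time_s: 16.68
tool_pos: [567.2, 44.2, 245.3]
eef_rot: [[-0.137, -0.991, 0.0], [-0.991, 0.137, 0.0], [-0.0, -0.0, -1.0]]
wrist_force: [0.1, -0.3, -5.7]
finger_gap: 0.694
grip_force: 45.0
```

servo_tool --steps '[[[0,0,0,0,0,1,50],[0,0,0,0,0,1,50],[0,0,0,0,0,1,50],[0,0,0,0,0,1,50]]]'

```text
time_s: 17.02
tool_pos: [567.2, 44.1, 244.2]
eef_rot: [[-0.137, -0.991, 0.0], [-0.991, 0.137, -0.0], [0.0, -0.0, -1.0]]
wrist_force: [-1.2, 0.5, -5.5]
finger_gap: 0.696
grip_force: 45.1
```

servo_tool --steps '[[[0,0,0,0,0,1,50],[0,0,0,0,0,1,50],[0,0,0,0,0,1,50],[0,0,0,0,0,1,50]]]'

```text
time_s: 17.35
tool_pos: [567.2, 44.1, 243.2]
eef_rot: [[-0.137, -0.991, 0.0], [-0.991, 0.137, -0.0], [-0.0, -0.0, -1.0]]
wrist_force: [-0.1, -0.4, -5.3]
finger_gap: 0.693
grip_force: 45.2
```

servo_tool --steps '[[[0,0,0,0,0,1,50],[0,0,0,0,0,1,50],[0,0,0,0,0,1,50],[0,0,0,0,0,1,50]]]'

```text
time_s: 17.68
tool_pos: [567.3, 44.1, 242.4]
eef_rot: [[-0.137, -0.991, 0.0], [-0.991, 0.137, 0.0], [-0.0, -0.0, -1.0]]
wrist_force: [-0.9, 0.2, -2.6]
finger_gap: 0.693
grip_force: 45.4
```

servo_tool --steps '[[[0,0,0,0,0,0.7,50],[0,0,0,0,0,0.7,50],[0,0,0,0,0,0.7,50],[0,0,0,0,0,0.7,50]]]'

```text
time_s: 18.02
tool_pos: [567.3, 44.1, 241.8]
eef_rot: [[-0.137, -0.991, 0.001], [-0.991, 0.137, 0.0], [-0.0, -0.001, -1.0]]
wrist_force: [-1.0, 1.0, 0.4]
finger_gap: 0.698
grip_force: 45.7
```

The stand took the jar's full weight within about 1.5 mm, so this spot is firm. Releasing.

servo_tool --steps '[[[0,0,0,0,0,0,72],[0,0,0,0,0,0,76],[0,0,0,0,0,0,82],[0,0,0,0,0,0,90],[0,0,0,0,0,0,100],[0,0,0,0,0,0,100],[0,0,0,0,0,0,100]]]'

```text
time_s: 18.6
tool_pos: [567.2, 44.1, 241.5]
eef_rot: [[-0.137, -0.991, 0.0], [-0.991, 0.137, 0.0], [-0.0, -0.0, -1.0]]
wrist_force: [0.3, -0.1, 0.2]
finger_gap: 0.997
grip_force: 0.0
```

servo_tool --steps '[[[0,0,0,0,0,-10,100],[0,0,0,0,0,-30,100],[0,0,0,0,0,-60,100],[0,0,0,0,0,-90,100],[0,0,0,0,0,-120,100],[0,0,0,0,0,-130,100],[0,0,0,0,0,-130,100],[0,0,0,0,0,-130,100]]]'

```text
time_s: 19.27
tool_pos: [567.1, 44.2, 372.2]
eef_rot: [[-0.137, -0.991, 0.001], [-0.991, 0.137, 0.001], [-0.001, -0.001, -1.0]]
wrist_force: [-0.7, -0.5, -1.2]
finger_gap: 1.002
grip_force: 0.0
```

```bash
python3 - <<'E'
from h import *
f=grab('wrist'); g=grab('scene'); s=telemetry.read_state(); print(s['tool_pos'],s['time_s'])
out=np.hstack([cv2.resize(f['pixels'],(400,300)),cv2.resize(g['pixels'][150:390,100:340],(300,300))])
cv2.imwrite('pics/end.png',cv2.cvtColor(out,cv2.COLOR_RGB2BGR))
print(proj(f,[566.5,41,120]))
E
```

```text
[566.80221822  44.119049   370.32298636] 19.3667
[255.46990005 194.55159028]
```

View pics/end.png

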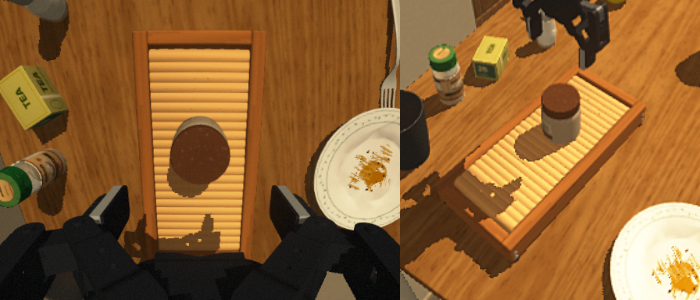

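The jar stands in the middle of the slats with its lid at native pixel (256,196), against (255,195) predicted. Upright, and the fingers are clear of it.

```bash
python3 -c "
from h import *
print(ticket.sign_off())"
```

```text
the job is handed in; nothing more can be done
None
```

The small brown-lidded jar stands upright and released over the hidden bearer, at about stand y = -36 mm and midway between front and back. The job is handed in at about 19 s, with the verdict not shown.

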